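# Rake a heap of stone into an even layer on the imaging tray

## Task

The stone sample has been poured in a heap at one end of the imaging tray. Take the hand rake and rake the stones out into an even single layer, so that every one of the six printed fields has at least one stone (judged by the stone's middle), no stone lies on another and none is off the tray floor, then stand the rake back in its holder. Touch the stones only with the rake, leave the steel gauge cylinder standing where it is, and do not disturb the jar, mouse and brush.

Things in the scene. Friction and masses are not known exactly. Their poses are not given: they have to be found in the camera images.
- tray: fixed tray, white floor, black rim. Origin: centre of underside; x short side, y long, z up. Floor 220 (x) by 340 mm (y), 8 mm above the origin. Rim 12 mm thick, top at z 28 mm; corner blocks outside it 30 mm high, out to x +-135, y +-187. Thin black printed lines at x = 0 and y = +-57 mm part the floor into six fields (2 across x by 3 along y), 110 by 113 mm.
- rake: hand rake, 0.16 kg, upright in its holder. Origin: amid the tine tips; z up, y along the head, x the raking direction (faces alike). 4 aluminium tines 9 (x) by 7 mm at y = +-7.5, +-22.5, 46 mm long; head bar 10 (x) by 52 mm (y), z 45 to 59; stem 10 (x) by 24 mm; black grip block on top 18 (x) by 60 (y) mm, z 105 to 139: grip it from above across its 18 mm.
- holder: fixed black open-topped slot on a foot plate, left or right of the tray; the rake stands in it. Origin: centre of underside. Slot inside 22 mm (its x) by 72 mm (its y), floor 6 mm and top 42 mm above the origin, walls 6 mm. The rake at home has its origin on the slot floor over this origin, axes along these (a half turn is also right).
- gauge: bright steel gauge cylinder, 30 mm across, 60 mm high, 0.33 kg, loose, upright on the tray floor in the end opposite to the heap, near the long middle line. Origin: centre of its underside. To be left where it is.
- jar: closed sample jar, 72 mm across, 120 mm high, on the desk on the side of the tray away from the holder. Origin: centre of its underside. Not to be moved.
- mouse: black computer mouse, 104 by 60 by 32 mm, on the desk left of the tray. Origin: centre of its underside, x along its length. Not to be moved.
- brush: hand brush, 180 mm long, lying on the desk right of the tray. Origin: on its underside, handle towards its -x. Not to be moved.
- stone1: one of eight like blocky lumps of grey crushed stone, 36 mm high (z) and 36 to 39 mm in x and y, about 0.11 kg; origin at its middle (18 mm above what it lies flat on). Six start as the heap's lower layer, two on top of it.
- stone2: one of eight like blocky lumps of grey crushed stone, 36 mm high (z) and 36 to 39 mm in x and y, about 0.11 kg; origin at its middle (18 mm above what it lies flat on). Six start as the heap's lower layer, two on top of it.
- stone3: one of eight like blocky lumps of grey crushed stone, 36 mm high (z) and 36 to 39 mm in x and y, about 0.11 kg; origin at its middle (18 mm above what it lies flat on). Six start as the heap's lower layer, two on top of it.
- stone4: one of eight like blocky lumps of grey crushed stone, 36 mm high (z) and 36 to 39 mm in x and y, about 0.11 kg; origin at its middle (18 mm above what it lies flat on). Six start as the heap's lower layer, two on top of it.
- stone5: one of eight like blocky lumps of grey crushed stone, 36 mm high (z) and 36 to 39 mm in x and y, about 0.11 kg; origin at its middle (18 mm above what it lies flat on). Six start as the heap's lower layer, two on top of it.
- stone6: one of eight like blocky lumps of grey crushed stone, 36 mm high (z) and 36 to 39 mm in x and y, about 0.11 kg; origin at its middle (18 mm above what it lies flat on). Six start as the heap's lower layer, two on top of it.
- stone7: one of eight like blocky lumps of grey crushed stone, 36 mm high (z) and 36 to 39 mm in x and y, about 0.11 kg; origin at its middle (18 mm above what it lies flat on). Six start as the heap's lower layer, two on top of it.
- stone8: one of eight like blocky lumps of grey crushed stone, 36 mm high (z) and 36 to 39 mm in x and y, about 0.11 kg; origin at its middle (18 mm above what it lies flat on). Six start as the heap's lower layer, two on top of it.
Things that resemble listed ones, but are neither listed nor needed, are in the scene too. What is shaped like the stone4 but brown, green or pink is not meant.

How it is judged:
By the outcome, as a careful person would: the job done as asked, in the order asked, and still so for the second after the job is handed in, with the robot touching nothing.
It also fails if it takes over 72 s, if anything falls off the work surface, if the arm or the gripper's body presses on something with over 40 N, if the wrist force passes 120 N, or if a joint passes its speed limit or range.

## Robot

A 6-joint arm with a two-finger parallel gripper is mounted at the origin on the work surface. World frame = base frame: x ahead of the robot, y to its left, z up, the work surface at z = 0. Lengths are in m, angles in rad, forces in N, time in s.
With the tool pointing down it reaches from about 0.35 to 0.725 m from the base axis. Payload 6 kg.
Tool frame: the origin (TCP) lies on the centre line of the jaws, within the pads' length; the fingertips stand 25 mm ahead of it and the grasp point (between the pads) lies 6 mm ahead of it (env.tips_ahead is the distance from the TCP to the fingertips, in m); z points along the fingers, y is the line along which they close (so a half turn about z gives the same grasp; the last joint's range is limited). The gripper opens to 85 mm and grips with 20 to 120 N. Pads are 22 mm wide; open, the fingers measure 114 mm over their backs; the gripper's body (76 mm by 85 mm) begins 54 mm behind the grasp point. The pads swing forward as they close: fully open they stand 13 mm farther back than shut.
Start: joints at [1.478, 0.04, 0.085, 0, -1.615, -0.334], TCP at [0.248, 0.546, 0.256] pointing down, gripper open.
Joint ranges: [-2.56, 2.56], [-1.29, 2.01], [-1.08, 1.49], [-3.29, 1.98], [-2.81, -0.18], [-2.99, 2.99]. Speed limits (rad/s): [2.57, 2.57, 3.01, 3.14, 3.14, 3.14].

## Interface

Orientations are given as a unit quaternion [w, x, y, z].
In Python, from plant import env, imaging gives the robot as it stands.
- The arm moves only by the tool servo_tool, never from a script. Its argument "motion" is a list of rows, each an object of numbers: "dx", "dy", "dz": the shift along the tool's x, y, z in mm; "wx", "wy", "wz": the turn, a rotation vector about the tool's x, y, z in degrees; "grip": the opening, from 0 (shut) to 1 (fully open). A call has 1 to 5 rows; each row is the pose to reach, as a shift and turn from the pose commanded when the call began, along the tool's axes at that moment; what a row does not reach only later rows make up. A row lasts 1/8 s, in which the tool goes at most 62.5 mm and 10.7 degrees, less where a joint would pass 70% of its speed; a pose out of reach is approached as far as the arm can. A call with a gripper value outside its range is refused whole. The fingers move at their own pace and stop on an object; the grip force is fixed at half the most. Time passes only in rows, so rows that repeat a pose let the fingers close. It gives the time, the measured TCP pose, the force, the opening and the grip force at its end, in the units of the state.
- env.sense(): the state, without advancing time (a new reading comes with each control period).
- imaging.get_image(name): name is "scene" or "top"; returns a dict with "color" (480x640x3 uint8, blue, green, red), "fx", "fy", "cx", "cy" (pixels), "xyz" and "rotation" of the camera in the world. Camera axes: x right, y down, z forward; pixel columns grow to the right and rows downward; lengths in m; the calibration is good to about 2 mm. A picture is of the moment at which its call begins. There is no depth.
- env.close_job(): hands the job in; it is judged then, once.
The state is a dict: "time": time; "qpos": joint angles; "joint_velocities": joint speeds; "joint_torque": joint torques, N m; "tool_pos": TCP position; "ee_rot": TCP orientation; "wrist_force": force on the tool from outside, world axes, zero at the start; "ft_torque": the same for the moment, N m; "width": finger opening in m; "grasp_force": force on a finger pad.
Only numpy, scipy, OpenCV 4.12 (cv2) and the standard library are available. Lean on these libraries where they do the work, as an engineer would, in place of code of your own. Each camera call takes 0.05 s, during which the arm holds its last target. There are 200 camera calls.

## Working session

There is one attempt and no reset: what is moved stays moved. The work goes in short steps, Python scripts to look and compute and a tool call to move; the robot and the scene stay as the last step left them, time stands still between calls to the robot, and variables do not carry over. Pictures are saved under pics/ and viewed, at most 10 in all, crops included, and the job is handed in when it is done.

Besides the shell and the picture viewer there is one more tool, called after "Emit:" as name(argument=value, ...), one argument or row to a line, values as JSON. servo_tool: Moves the arm, as the interface text tells. Its arguments: {"type":"object","properties":{"motion":{"type":"array","items":{"type":"object","properties":{"dx":{"type":"number"},"dy":{"type":"number"},"dz":{"type":"number"},"wx":{"type":"number"},"wy":{"type":"number"},"wz":{"type":"number"},"grip":{"type":"number"}}}}},"required":["motion"]}

```bash
mkdir -p pics; ls
python3 - <<'E'
from plant import env, imaging
import cv2, numpy as np
s=env.sense(); print({k:np.round(v,3).tolist() for k,v in s.items()})
for n in("scene","top"):
    d=imaging.get_image(n); cv2.imwrite(f"pics/{n}0.png",d["color"])
    print(n,d["fx"],d["fy"],d["cx"],d["cy"],np.round(d["xyz"],4),np.round(d["rotation"],4).tolist())
E
```

```text
pics
{'time': 0.0, 'qpos': [1.478, 0.041, 0.084, -0.0, -1.615, -0.334], 'joint_velocities': [0.003, -0.001, -0.001, 0.0, -0.0, 0.0], 'joint_torque': [-0.0, -36.821, 34.742, 6.932, -0.005, 0.0], 'tool_pos': [0.248, 0.546, 0.255], 'ee_rot': [0.001, 0.977, -0.212, -0.0], 'wrist_force': [0.546, 0.11, 0.077], 'ft_torque': [-0.01, -0.042, 0.04], 'grasp_force': 0.0, 'width': 0.086}
scene 437.9856379726933 437.9856379726933 323.49371361358953 239.3663698835992 [0.9363 0.3318 0.7353] [-0.153, 0.4089, 0.8455, -0.3074]
top 499.8187763772548 499.8187763772548 314.01894447837606 241.9750328945154 [ 0.2833 -0.0064  1.0805] [0.0738, -0.6913, 0.7149, -0.0747]
```

View pics/top0.png

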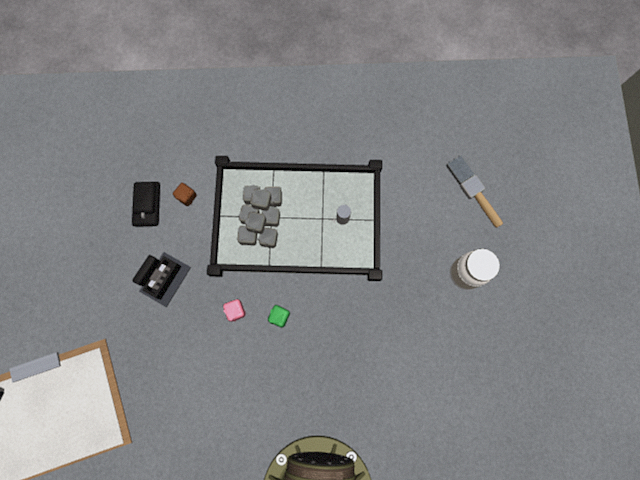

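View pics/scene0.png

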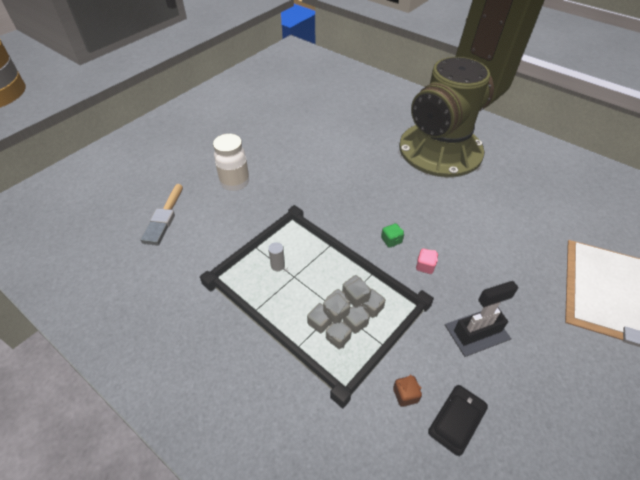

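```bash
cat > h.py <<'E'
import numpy as np, cv2
from scipy.spatial.transform import Rotation as R
from plant import env, imaging
def cam(n):
    d=imaging.get_image(n); q=np.array(d["rotation"]); d["R"]=R.from_quat(q[[1,2,3,0]]).as_matrix(); return d
def ray(d,p):
    v=d["R"]@np.array([(p[0]-d["cx"])/d["fx"],(p[1]-d["cy"])/d["fy"],1]); return np.array(d["xyz"]),v/np.linalg.norm(v)
def onz(d,p,z):
    o,v=ray(d,p); return o+v*(z-o[2])/v[2]
def proj(d,P):
    c=d["R"].T@(np.array(P)-d["xyz"]); return np.array([d["fx"]*c[0]/c[2]+d["cx"],d["fy"]*c[1]/c[2]+d["cy"]])
def tri(d1,p1,d2,p2):
    o1,v1=ray(d1,p1);o2,v2=ray(d2,p2)
    t=np.linalg.lstsq(np.c_[v1,-v2],o2-o1,rcond=None)[0]
    a,b=o1+t[0]*v1,o2+t[1]*v2; return (a+b)/2,np.linalg.norm(a-b)
E
python3 - <<'E'
from h import *
t=cam("top");s=cam("scene")
print(t["R"].round(3),s["R"].round(3))
a=cv2.resize(t["color"][245:315,125:195],None,fx=5.7,fy=5.7,interpolation=cv2.INTER_CUBIC)
b=cv2.resize(s["color"][275:365,435:525],(399,399),interpolation=cv2.INTER_CUBIC)
cv2.imwrite("pics/c1.png",np.hstack([a[:399,:399],b]))
# tray corners : dark mask in top
g=t["color"].max(2); m=(g<45).astype(np.uint8)
n,l,st,c=cv2.connectedComponentsWithStats(m)
for i in range(1,n):
    if st[i,4]>60: print("top",st[i],c[i].round(1))
g=s["color"].max(2); m=(g<45).astype(np.uint8)
n,l,st,c=cv2.connectedComponentsWithStats(m)
for i in range(1,n):
    if st[i,4]>100: print("scene",st[i],c[i].round(1))
E
```

```text
[[-0.033 -0.977  0.209]
 [-0.999  0.033 -0.005]
 [-0.002 -0.209 -0.978]] [[-0.619  0.597 -0.51 ]
 [ 0.786  0.477 -0.395]
 [ 0.007 -0.645 -0.764]]
top [ 207  156  175  125 2053] [284.2 203.3]
top [ 132  182   28   45 1028] [145.6 203.2]
top [133 255  48  45 840] [156.3 275.8]
top [286 452  68  22 633] [319.2 458.9]
scene [414  99  36  37 814] [431.1 116. ]
scene [480 292  32  13 139] [492.6 298.6]
scene [455 323  50  21 332] [475.3 333.3]
scene [445 414  36  34 109] [465.7 433.8]
```

View pics/c1.png

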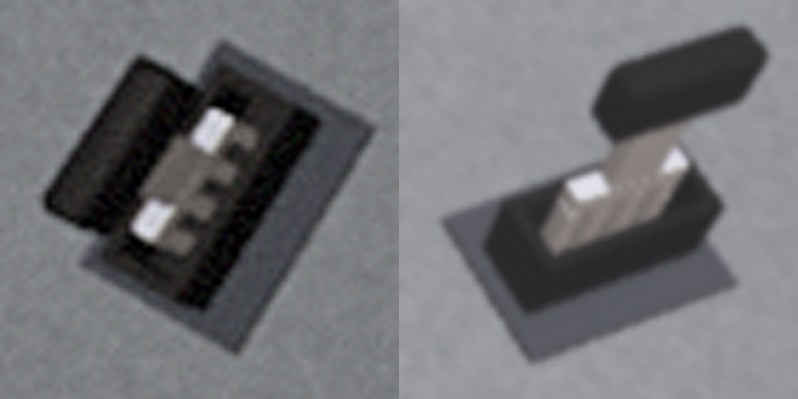

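Run:
```python
from h import *
t=cam("top");s=cam("scene")
T=lambda u,v:(125+u/5.7-.4,245+v/5.7-.4); S=lambda u,v:(435+u/4.433-.4,275+v/4.433-.4)
P={}
for n,a,b in [("bar1",(213,130),(191,188)),("bar2",(152,221),(276,160)),("pl1",(375,128),(44,222)),("pl2",(222,40),(133,362)),("pl3",(82,262),(338,285)),
 ("NRT",(45,205),(368,55)),("FLT",(195,85),(225,62)),("FRT",(100,235),(345,27))]:
    p,e=tri(t,T(*a),s,S(*b)); P[n]=p; print(n,p.round(4),round(e,4))
c=[onz(t,T(*a),0.004) for a in [(222,40),(375,128),(238,352),(82,262)]]
print("plate",np.round(c,4),np.mean(c,0)); 
ang=lambda v:np.degrees(np.arctan2(v[1],v[0]))
print("y-axis ang",ang(c[0]-c[3]),ang(c[1]-c[2]),ang(P["bar1"]-P["bar2"]),"barmid",(P["bar1"]+P["bar2"])/2)
g=[onz(t,T(*a),0.145) for a in [(140,55),(45,205)]]; print("grip far edge",np.round(g,4),ang(g[0]-g[1]),np.linalg.norm(g[0]-g[1]))
# tray
m=((t["color"].max(2)<45)).astype(np.uint8); n,l,st,cc=cv2.connectedComponentsWithStats(m)
k=(l==l[210:230,375:382].max()).astype(np.uint8) if 0 else None
i=[i for i in range(1,n) if st[i,4]>1800][0]; pts=np.argwhere(l==i)[:,::-1].astype(float)
w=np.array([onz(t,p,0.030)[:2] for p in pts]).astype(np.float32)
r=cv2.minAreaRect(w*1000);print("tray rect",r)
# floor via white mask
hsv=cv2.cvtColor(t["color"],cv2.COLOR_BGR2HSV); print(t["color"][180,300],t["color"][199,261],t["color"][213,343],t["color"][120,300])
```

```text
bar1 [0.4577 0.3052 0.0608] 0.0015
bar2 [0.4251 0.3261 0.0613] 0.0019
pl1 [ 0.4673  0.2613 -0.002 ] 0.0001
pl2 [5.034e-01 3.204e-01 2.000e-04] 0.0
pl3 [4.190e-01 3.716e-01 2.000e-04] 0.0009
NRT [0.421  0.3355 0.1399] 0.0002
FLT [0.4586 0.2914 0.1393] 0.009
FRT [0.4104 0.3214 0.1339] 0.0053
plate [[0.5026 0.3193 0.004 ]
 [0.4663 0.2598 0.004 ]
 [0.3827 0.3097 0.004 ]
 [0.4187 0.3698 0.004 ]] [0.44258518 0.31465318 0.004     ]
y-axis ang -31.015710909839964 -30.857302260769615 -32.76779878113194 barmid [0.44140349 0.31563553 0.06104056]
grip far edge [[0.4697 0.3039 0.145 ]
 [0.4202 0.3335 0.145 ]] -30.90051330744111 0.05766259086055884
tray rect ((565.711669921875, 26.0257568359375), (369.3186340332031, 269.8817443847656), 86.45783996582031)
[191 195 192] [121 123 120] [167 160 155] [131 127 125]
```

The top view shows the rake in its holder at about (146,270)–(160,278) px. It is the only rake in the scene, so there is no doubt which is meant. Its centre is near (0.442, 0.315), with the grip top at about 0.14 m measured and 0.145 m in the text. The eight grey stones lie at cols 240–282, and the brown, pink and green lumps are not meant.

```bash
cat >> h.py <<'E'
TC=np.array([0.5657,0.0260]); TA=np.radians(86.46-90)   # tray centre, yaw of tray x
def totray(p):
    d=np.array(p)[:2]-TC; c,s=np.cos(TA),np.sin(TA); return np.array([c*d[0]+s*d[1],-s*d[0]+c*d[1]])*1000
def toworld(x,y):
    c,s=np.cos(TA),np.sin(TA); return TC+np.array([c*x-s*y,s*x+c*y])/1000
E
python3 - <<'E'
from h import *
t=cam("top");s=cam("scene")
for p in [(251,194),(274,196),(247,214),(272,216),(247,236),(268,238)]: print("low",p,totray(onz(t,p,.044)).round())
for p in [(261,199),(256,222)]: print("up",p,totray(onz(t,p,.080)).round())
print("gauge top",totray(onz(t,(343.5,211.5),.068)).round())
for z,n in [(0.036,"rimtop")]: pass
print("lines x:",[totray(onz(t,p,.008)).round() for p in [(273.5,180),(323,180),(272,255),(322,250),(300,218),(235,216)]])
print("corners",[totray(onz(t,p,.03)).round() for p in [(216,157),(382,161),(381,280),(208,275)]])
# world -> pixels check of model field crossings
for q in [(0,57),(0,-57),(110,170),(110,-170),(-110,-170),(-110,170)]:
    w=[*toworld(*q),.008]; print(q,proj(t,w).round(1),proj(s,w).round(1))
v=cv2.resize(t["color"][145:290,200:390],(760,580),interpolation=cv2.INTER_CUBIC); cv2.imwrite("pics/c2.png",v)
E
```

```text
low (251, 194) [44. 98.]
low (274, 196) [41. 48.]
low (247, 214) [ -1. 105.]
low (272, 216) [-4. 51.]
low (247, 236) [-50. 102.]
low (268, 238) [-53.  57.]
up (261, 199) [22. 72.]
up (256, 222) [-28.  80.]
gauge top [   3. -101.]
lines x: [array([89., 55.]), array([ 92., -57.]), array([-83.,  50.]), array([-68., -59.]), array([ 2., -8.]), array([  3., 136.])]
corners [array([132., 183.]), array([ 133., -187.]), array([-134., -185.]), array([-134.,  182.])]
(0, 57) [270.6 218.3] [337.2 307.6]
(0, -57) [322.  219.7] [294.6 275.2]
(110, 170) [223.1 169.9] [345.6 388.2]
(110, -170) [373.3 173.9] [216.4 277.6]
(-110, -170) [372.9 270.2] [292.7 218.4]
(-110, 170) [216.3 265.9] [418.6 304.9]
```

View pics/c2.png

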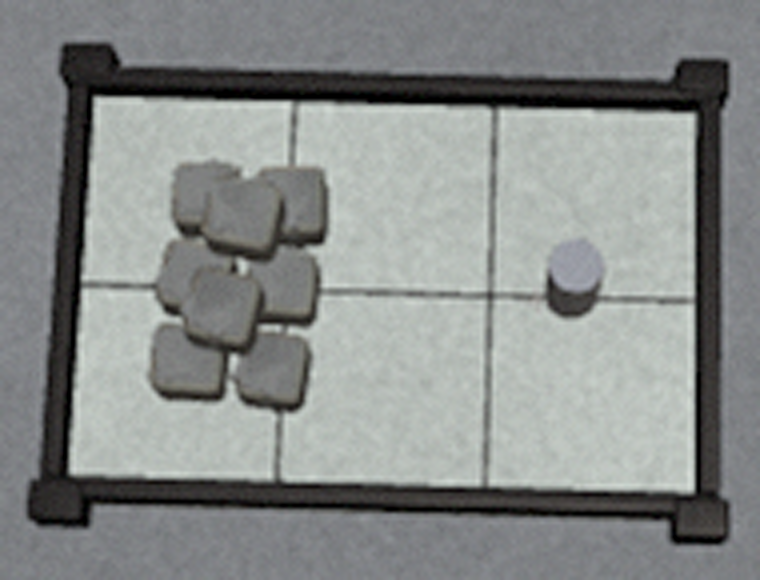

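Emit:
servo_tool(
  motion=[
    {"dx":60,"dy":28,"wz":1.3},
    {"dx":118,"dy":56,"wz":3},
    {"dx":175,"dy":84,"wz":4.5},
    {"dx":225,"dy":107,"wz":6.5},
    {"dx":272,"dy":130,"wz":6.5},
  ],
)

```text
invalid input
```

The crop shows six lower stones in two rows of three, with two on top at (245,215) and (222,305). The gauge is at (577,268) and the field lines fit the tray pose.

Emit:
servo_tool(
  motion=[
    {"dx":54,"dy":26,"dz":0,"wx":0,"wy":0,"wz":1.5,"grip":1},
    {"dx":108,"dy":52,"dz":0,"wx":0,"wy":0,"wz":3,"grip":1},
    {"dx":162,"dy":78,"dz":0,"wx":0,"wy":0,"wz":4.5,"grip":1},
    {"dx":217,"dy":104,"dz":0,"wx":0,"wy":0,"wz":6,"grip":1},
    {"dx":272,"dy":130,"dz":0,"wx":0,"wy":0,"wz":6.5,"grip":1},
  ],
)

```text
time: 1.02
tool_pos: [0.443, 0.3136, 0.2566]
ee_rot: [-0.0, 0.964, -0.267, 0.0]
wrist_force: [1.3, 1.0, 0.4]
width: 0.0854
grasp_force: 0.0
```

Emit:
servo_tool(
  motion=[
    {"dz":45,"grip":1,"dy":0},
    {"dz":90,"grip":1,"dy":0},
    {"dz":122,"grip":1,"dy":0},
    {"dz":122,"grip":1,"dy":0},
    {"dz":122,"grip":0,"dy":0},
  ],
)

```text
invalid input
```

Emit:
servo_tool(
  motion=[
    {"dz":0,"grip":0},
    {"dz":0,"grip":0},
    {"dz":0,"grip":0},
    {"dz":0,"grip":0},
    {"dz":0,"grip":0},
  ],
)

```text
invalid input
```

Emit:
servo_tool(
  motion=[
    {"dx":0,"dy":0,"dz":45,"wx":0,"wy":0,"wz":0,"grip":1},
    {"dx":0,"dy":0,"dz":90,"wx":0,"wy":0,"wz":0,"grip":1},
    {"dx":0,"dy":0,"dz":122,"wx":0,"wy":0,"wz":0,"grip":1},
    {"dx":0,"dy":0,"dz":122,"wx":0,"wy":0,"wz":0,"grip":1},
    {"dx":0,"dy":0,"dz":122,"wx":0,"wy":0,"wz":0,"grip":0},
  ],
)

```text
time: 1.65
tool_pos: [0.4428, 0.3157, 0.1363]
ee_rot: [-0.001, 0.964, -0.267, 0.001]
wrist_force: [0.7, 0.2, 0.8]
width: 0.0697
grasp_force: 0.0
```

Emit:
servo_tool(
  motion=[
    {"dx":0,"dy":0,"dz":0,"wx":0,"wy":0,"wz":0,"grip":0},
    {"dx":0,"dy":0,"dz":0,"wx":0,"wy":0,"wz":0,"grip":0},
    {"dx":0,"dy":0,"dz":0,"wx":0,"wy":0,"wz":0,"grip":0},
    {"dx":0,"dy":0,"dz":0,"wx":0,"wy":0,"wz":0,"grip":0},
    {"dx":0,"dy":0,"dz":0,"wx":0,"wy":0,"wz":0,"grip":0},
  ],
)

```text
time: 2.28
tool_pos: [0.4424, 0.3154, 0.1352]
ee_rot: [-0.0, 0.964, -0.267, 0.0]
wrist_force: [-0.9, -0.6, 4.1]
width: 0.0175
grasp_force: 59.0
```

```bash
cat > go.py <<'E'
# go.py x y tipz a : rake centre to tray (x,y) mm, tip height mm world, push direction a deg (0 = tray -y, + toward tray +x)
import sys; from h import *
x,y,z,a=map(float,sys.argv[1:5]); s=env.sense()
q=np.array(s["ee_rot"]); M=R.from_quat(q[[1,2,3,0]]).as_matrix(); p=np.array(s["tool_pos"])
w=np.array([*toworld(x,y),z/1000+.129]); d=M.T@(w-p)*1000
yaw=np.degrees(np.arctan2(M[1,1],M[0,1])); want=-90+np.degrees(TA)+a
print("now tray",totray(p).round(),"tip",round((p[2]-.129)*1000),"a",round(yaw+90-np.degrees(TA),1),"t",s["time"])
print("dx dy dz",d.round(),"wz",round(-((want-yaw+180)%360-180),1),"tilt",M[2].round(3))
E
echo ok
```

```text
ok
```

Emit:
servo_tool(
  motion=[
    {"dx":0,"dy":0,"dz":-30,"wx":0,"wy":0,"wz":0,"grip":0},
    {"dx":0,"dy":0,"dz":-60,"wx":0,"wy":0,"wz":0,"grip":0},
    {"dx":0,"dy":0,"dz":-90,"wx":0,"wy":0,"wz":0,"grip":0},
    {"dx":40,"dy":14,"dz":-110,"wx":0,"wy":0,"wz":-10,"grip":0},
    {"dx":80,"dy":28,"dz":-110,"wx":0,"wy":0,"wz":-20,"grip":0},
  ],
)

```text
time: 2.9
tool_pos: [0.497, 0.25, 0.2455]
ee_rot: [-0.001, 0.996, -0.092, 0.001]
wrist_force: [0.6, 1.1, -2.3]
width: 0.0175
grasp_force: 58.6
```

```bash
python3 go.py 10 120 116 14
```

```text
now tray [-82. 219.] tip 116 a -7.0 t 2.9
dx dy dz [104.  87.   0.] wz -21.0 tilt [ 0.001 -0.002 -1.   ]
```

Emit:
servo_tool(
  motion=[
    {"dx":40,"dy":33,"dz":0,"wx":0,"wy":0,"wz":-7,"grip":0},
    {"dx":80,"dy":66,"dz":0,"wx":0,"wy":0,"wz":-14,"grip":0},
    {"dx":104,"dy":87,"dz":0,"wx":0,"wy":0,"wz":-21,"grip":0},
    {"dx":104,"dy":87,"dz":35,"wx":0,"wy":0,"wz":-21,"grip":0},
    {"dx":104,"dy":87,"dz":66,"wx":0,"wy":0,"wz":-21,"grip":0},
  ],
)

```text
time: 3.52
tool_pos: [0.5816, 0.1443, 0.1757]
ee_rot: [-0.0, 0.996, 0.087, -0.001]
wrist_force: [0.4, 0.7, -2.3]
width: 0.0173
grasp_force: 58.6
```

```bash
python3 go.py 34 22 50 14
python3 - <<'E'
from h import *
t=cam("top");s=cam("scene")
a=cv2.resize(t["color"][140:300,180:400],(550,400),interpolation=cv2.INTER_CUBIC); b=cv2.resize(s["color"][180:420,180:480],(500,400),interpolation=cv2.INTER_CUBIC)[:, :]
cv2.imwrite("pics/p1.png",np.hstack([a[:,:420],b[:,:380]]))
E
```

```text
now tray [  9. 119.] tip 47 a 13.5 t 3.525
dx dy dz [  2. 100.  -3.] wz -0.5 tilt [-0.002 -0.    -1.   ]
```

View pics/p1.png

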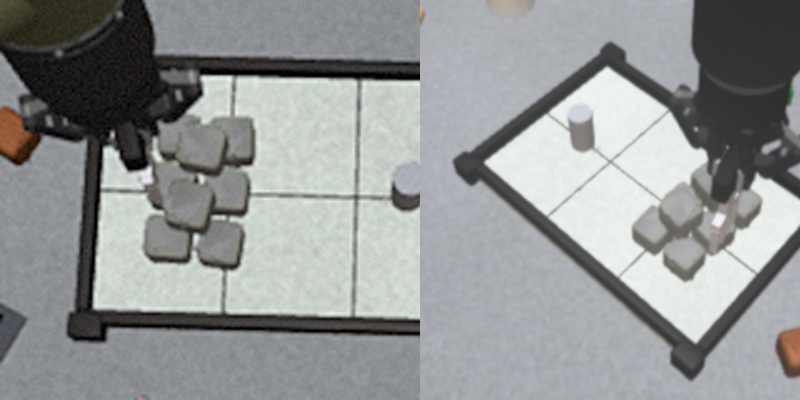

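The rake head stands behind the upper stone, at (145,175) in the left half. I shift it 8 mm to +x to clear the second upper stone, then push.

Emit:
servo_tool(
  motion=[
    {"dx":9,"dy":5,"dz":-3,"wx":0,"wy":0,"wz":0,"grip":0},
    {"dx":9,"dy":30,"dz":-3,"wx":0,"wy":0,"wz":0,"grip":0},
    {"dx":9,"dy":55,"dz":-3,"wx":0,"wy":0,"wz":0,"grip":0},
    {"dx":9,"dy":80,"dz":-3,"wx":0,"wy":0,"wz":0,"grip":0},
    {"dx":9,"dy":103,"dz":-3,"wx":0,"wy":0,"wz":0,"grip":0},
  ],
)

```text
time: 4.25
tool_pos: [0.6096, 0.0443, 0.1826]
ee_rot: [-0.0, 0.996, 0.088, 0.001]
wrist_force: [0.4, -0.1, -1.6]
width: 0.0174
grasp_force: 59.5
```

```bash
python3 go.py 34 15 50 14
python3 - <<'E'
from h import *
t=cam("top");s=cam("scene")
a=cv2.resize(t["color"][140:300,180:400],(550,400),interpolation=cv2.INTER_CUBIC); b=cv2.resize(s["color"][180:420,180:480],(500,400),interpolation=cv2.INTER_CUBIC)[:, :]
cv2.imwrite("pics/p2.png",np.hstack([a[:,:420],b[:,:380]]))
E
```

```text
now tray [43. 21.] tip 54 a 13.6 t 4.25
dx dy dz [-10.   4.   4.] wz -0.4 tilt [ 0.001 -0.    -1.   ]
```

View pics/p2.png

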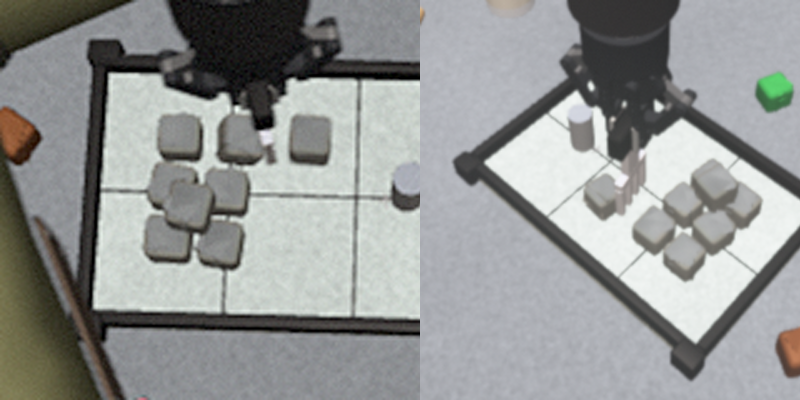

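The upper stone now lies flat on the floor, alone in the middle field at (310,138) in the left half. Next I lower the rake behind it and push it into the far field, clear of the gauge.

Emit:
servo_tool(
  motion=[
    {"dx":-9,"dy":6,"dz":5,"wx":0,"wy":0,"wz":0,"grip":0},
    {"dx":-9,"dy":6,"dz":25,"wx":0,"wy":0,"wz":0,"grip":0},
    {"dx":-9,"dy":6,"dz":42,"wx":0,"wy":0,"wz":0,"grip":0},
    {"dx":-9,"dy":6,"dz":42,"wx":0,"wy":0,"wz":0,"grip":0},
    {"dx":-9,"dy":26,"dz":42,"wx":0,"wy":0,"wz":0,"grip":0},
  ],
)

```text
time: 4.97
tool_pos: [0.6041, 0.0186, 0.1383]
ee_rot: [-0.0, 0.996, 0.089, -0.001]
wrist_force: [0.2, -0.2, -0.8]
width: 0.0169
grasp_force: 60.1
```

```bash
python3 go.py 54 -66 11 14
```

```text
now tray [39. -5.] tip 9 a 13.7 t 4.975
dx dy dz [ 0. 63. -2.] wz -0.3 tilt [-0.001 -0.    -1.   ]
```

Emit:
servo_tool(
  motion=[
    {"dx":0,"dy":21,"dz":-1,"wx":0,"wy":0,"wz":0,"grip":0},
    {"dx":0,"dy":42,"dz":-1,"wx":0,"wy":0,"wz":0,"grip":0},
    {"dx":0,"dy":63,"dz":-1,"wx":0,"wy":0,"wz":0,"grip":0},
    {"dx":0,"dy":50,"dz":-6,"wx":0,"wy":0,"wz":0,"grip":0},
    {"dx":0,"dy":46,"dz":-50,"wx":0,"wy":0,"wz":0,"grip":0},
  ],
)

```text
time: 5.6
tool_pos: [0.6108, -0.0276, 0.1861]
ee_rot: [-0.0, 0.996, 0.087, -0.004]
wrist_force: [2.2, 0.3, -0.8]
width: 0.0176
grasp_force: 60.0
```

```bash
python3 go.py -38 130 100 -11
```

```text
now tray [ 48. -51.] tip 57 a 13.5 t 5.6
dx dy dz [ -42. -196.  -43.] wz 24.5 tilt [-0.007 -0.001 -1.   ]
```

Emit:
servo_tool(
  motion=[
    {"dx":0,"dy":-30,"dz":-43,"wx":0,"wy":0,"wz":0,"grip":0},
    {"dx":-6,"dy":-75,"dz":-43,"wx":0,"wy":0,"wz":8,"grip":0},
    {"dx":-12,"dy":-120,"dz":-43,"wx":0,"wy":0,"wz":16,"grip":0},
    {"dx":-18,"dy":-160,"dz":-43,"wx":0,"wy":0,"wz":24,"grip":0},
    {"dx":-23,"dy":-191,"dz":-43,"wx":0,"wy":0,"wz":24.5,"grip":0},
  ],
)

```text
time: 6.22
tool_pos: [0.5559, 0.1582, 0.2328]
ee_rot: [-0.0, 0.992, -0.126, 0.0]
wrist_force: [0.8, -0.8, -1.2]
width: 0.0177
grasp_force: 60.2
```

```bash
python3 go.py -18 129 52 -11
python3 - <<'E'
from h import *
s=cam("scene"); t=cam("top"); cv2.imwrite("pics/s3.png",s["color"]); cv2.imwrite("pics/t3.png",t["color"])
E
```

```text
now tray [-18. 131.] tip 104 a -11.0 t 6.225
dx dy dz [ 0.  2. 52.] wz 0.0 tilt [ 0.001 -0.    -1.   ]
```

Two calls: lower, then push the second upper stone over the front.

Emit:
servo_tool(
  motion=[
    {"dx":0,"dy":2,"dz":26,"wx":0,"wy":0,"wz":0,"grip":0},
    {"dx":0,"dy":2,"dz":52,"wx":0,"wy":0,"wz":0,"grip":0},
    {"dx":0,"dy":2,"dz":52,"wx":0,"wy":0,"wz":0,"grip":0},
    {"dx":0,"dy":15,"dz":52,"wx":0,"wy":0,"wz":0,"grip":0},
    {"dx":0,"dy":30,"dz":52,"wx":0,"wy":0,"wz":0,"grip":0},
  ],
)

```text
time: 6.95
tool_pos: [0.5494, 0.1268, 0.182]
ee_rot: [-0.001, 0.992, -0.126, 0.001]
wrist_force: [0.9, 1.5, -1.1]
width: 0.0174
grasp_force: 60.3
```

Emit:
servo_tool(
  motion=[
    {"dx":0,"dy":22,"dz":0,"wx":0,"wy":0,"wz":0,"grip":0},
    {"dx":0,"dy":44,"dz":0,"wx":0,"wy":0,"wz":0,"grip":0},
    {"dx":0,"dy":66,"dz":0,"wx":0,"wy":0,"wz":0,"grip":0},
    {"dx":0,"dy":84,"dz":0,"wx":0,"wy":0,"wz":0,"grip":0},
    {"dx":0,"dy":84,"dz":0,"wx":0,"wy":0,"wz":0,"grip":0},
  ],
)

```text
time: 7.58
tool_pos: [0.5277, 0.0447, 0.1804]
ee_rot: [0.0, 0.992, -0.127, 0.0]
wrist_force: [0.8, 0.3, -2.3]
width: 0.0171
grasp_force: 60.1
```

```bash
python3 go.py -40 15 52 -11
python3 - <<'E'
from h import *
t=cam("top");s=cam("scene")
a=cv2.resize(t["color"][140:300,200:400],(500,400),interpolation=cv2.INTER_CUBIC); b=cv2.resize(s["color"][180:420,180:480],(500,400),interpolation=cv2.INTER_CUBIC)[:, :]
cv2.imwrite("pics/p3.png",np.hstack([a[:,:460],b[:,:340]]))
E
```

```text
now tray [-39.  16.] tip 51 a -11.0 t 7.575
dx dy dz [-1.  1. -1.] wz -0.0 tilt [ 0.  0. -1.]
```

View pics/p3.png

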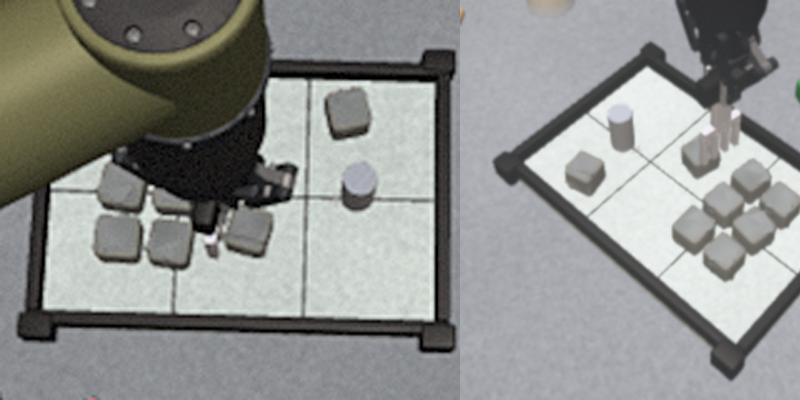

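The first stone is in the far field at (348,112) in the left half. The second is flat on the floor in the middle field at (248,230). I now do the same with the second one.

Emit:
servo_tool(
  motion=[
    {"dx":0,"dy":-8,"dz":0,"wx":0,"wy":0,"wz":0,"grip":0},
    {"dx":0,"dy":-8,"dz":20,"wx":0,"wy":0,"wz":0,"grip":0},
    {"dx":0,"dy":-8,"dz":40,"wx":0,"wy":0,"wz":0,"grip":0},
    {"dx":0,"dy":2,"dz":40,"wx":0,"wy":0,"wz":0,"grip":0},
    {"dx":0,"dy":22,"dz":40,"wx":0,"wy":0,"wz":0,"grip":0},
  ],
)

```text
time: 8.3
tool_pos: [0.522, 0.0243, 0.1394]
ee_rot: [0.0, 0.992, -0.125, -0.001]
wrist_force: [0.2, -0.5, -2.5]
width: 0.0172
grasp_force: 60.8
```

```bash
python3 go.py -55 -64 11 -11
```

```text
now tray [-44.  -4.] tip 10 a -10.9 t 8.3
dx dy dz [-0. 61. -1.] wz 0.1 tilt [-0.001  0.001 -1.   ]
```

Emit:
servo_tool(
  motion=[
    {"dx":0,"dy":20,"dz":0,"wx":0,"wy":0,"wz":0,"grip":0},
    {"dx":0,"dy":40,"dz":0,"wx":0,"wy":0,"wz":0,"grip":0},
    {"dx":0,"dy":61,"dz":0,"wx":0,"wy":0,"wz":0,"grip":0},
    {"dx":0,"dy":50,"dz":-4,"wx":0,"wy":0,"wz":0,"grip":0},
    {"dx":0,"dy":40,"dz":-60,"wx":0,"wy":0,"wz":0,"grip":0},
  ],
)

```text
time: 8.93
tool_pos: [0.5104, -0.0143, 0.1967]
ee_rot: [0.001, 0.992, -0.126, -0.004]
wrist_force: [1.4, -0.2, -1.1]
width: 0.0174
grasp_force: 60.6
```

```bash
python3 go.py -50 148 75 0
```

```text
now tray [-53. -44.] tip 68 a -11.0 t 8.925
dx dy dz [ -34. -189.   -8.] wz -11.0 tilt [-0.008  0.004 -1.   ]
```

Emit:
servo_tool(
  motion=[
    {"dx":-7,"dy":-40,"dz":-8,"wx":0,"wy":0,"wz":0,"grip":0},
    {"dx":-14,"dy":-90,"dz":-8,"wx":0,"wy":0,"wz":-4,"grip":0},
    {"dx":-22,"dy":-140,"dz":-8,"wx":0,"wy":0,"wz":-8,"grip":0},
    {"dx":-34,"dy":-189,"dz":-8,"wx":0,"wy":0,"wz":-11,"grip":0},
    {"dx":-34,"dy":-189,"dz":-8,"wx":0,"wy":0,"wz":-11,"grip":0},
  ],
)

```text
time: 9.55
tool_pos: [0.5265, 0.1805, 0.2077]
ee_rot: [0.0, 1.0, -0.028, -0.0]
wrist_force: [0.3, -0.8, -1.1]
width: 0.0174
grasp_force: 60.8
```

```bash
python3 go.py -51 97 11 0;python3 - <<'E'
from h import *
t=cam("top");s=cam("scene")
a=cv2.resize(t["color"][140:300,200:400],(500,400),interpolation=cv2.INTER_CUBIC); b=cv2.resize(s["color"][180:420,180:480],(500,400),interpolation=cv2.INTER_CUBIC)[:, :]
cv2.imwrite("pics/p4.png",np.hstack([a[:,:400],b[:,:400]]))
E
```

```text
now tray [-49. 152.] tip 79 a 0.3 t 9.55
dx dy dz [-3. 55. 68.] wz 0.3 tilt [-0.001  0.    -1.   ]
```

View pics/p4.png

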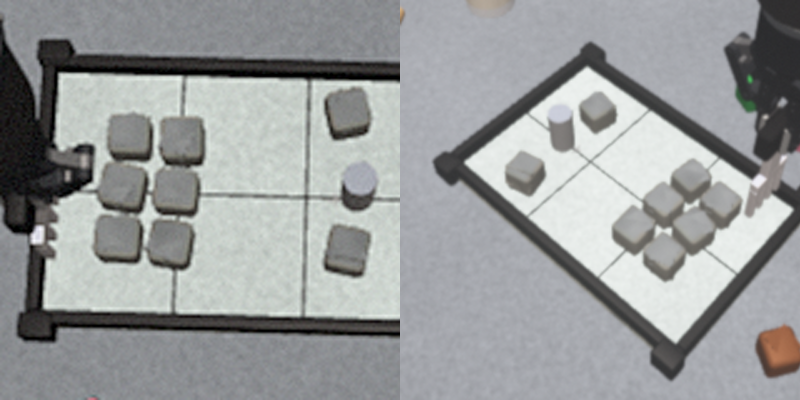

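Both far fields now hold a stone, at (348,112) and (347,250) in the left half, with the gauge untouched between them at (360,186). Next I rake the -x column forward about 28 mm.

Emit:
servo_tool(
  motion=[
    {"dx":-4,"dy":3,"dz":25,"wx":0,"wy":0,"wz":0,"grip":0},
    {"dx":-4,"dy":3,"dz":50,"wx":0,"wy":0,"wz":0,"grip":0},
    {"dx":-4,"dy":3,"dz":67,"wx":0,"wy":0,"wz":0,"grip":0},
    {"dx":-4,"dy":3,"dz":67,"wx":0,"wy":0,"wz":0,"grip":0},
    {"dx":-4,"dy":15,"dz":67,"wx":0,"wy":0,"wz":0,"grip":0},
  ],
)

```text
time: 10.28
tool_pos: [0.5224, 0.1628, 0.1425]
ee_rot: [-0.0, 1.0, -0.03, 0.001]
wrist_force: [0.0, 0.2, -1.4]
width: 0.0176
grasp_force: 60.8
```

Emit:
servo_tool(
  motion=[
    {"dx":0,"dy":20,"dz":0,"wx":0,"wy":0,"wz":0,"grip":0},
    {"dx":0,"dy":40,"dz":0,"wx":0,"wy":0,"wz":0,"grip":0},
    {"dx":0,"dy":40,"dz":0,"wx":0,"wy":0,"wz":0,"grip":0},
    {"dx":0,"dy":26,"dz":-4,"wx":0,"wy":0,"wz":0,"grip":0},
    {"dx":0,"dy":15,"dz":-55,"wx":0,"wy":0,"wz":0,"grip":0},
  ],
)

```text
time: 10.9
tool_pos: [0.5191, 0.1481, 0.1927]
ee_rot: [0.002, 1.0, -0.03, -0.004]
wrist_force: [0.3, 0.6, -0.3]
width: 0.0175
grasp_force: 60.6
```

```bash
python3 go.py 47 145 65 0
```

```text
now tray [-54. 119.] tip 64 a 0.1 t 10.9
dx dy dz [101. -26.  -2.] wz 0.1 tilt [-0.008  0.004 -1.   ]
```

Emit:
servo_tool(
  motion=[
    {"dx":35,"dy":-26,"dz":-2,"wx":0,"wy":0,"wz":0,"grip":0},
    {"dx":70,"dy":-26,"dz":-2,"wx":0,"wy":0,"wz":0,"grip":0},
    {"dx":101,"dy":-26,"dz":15,"wx":0,"wy":0,"wz":0,"grip":0},
    {"dx":101,"dy":-26,"dz":40,"wx":0,"wy":0,"wz":0,"grip":0},
    {"dx":101,"dy":-26,"dz":53,"wx":0,"wy":0,"wz":0,"grip":0},
  ],
)

```text
time: 11.52
tool_pos: [0.6229, 0.1683, 0.1409]
ee_rot: [0.001, 1.0, -0.03, -0.001]
wrist_force: [0.2, 1.4, -1.3]
width: 0.0174
grasp_force: 60.7
```

```bash
python3 go.py 47 97 11 0
```

```text
now tray [ 48. 146.] tip 12 a 0.1 t 11.525
dx dy dz [-1. 49.  1.] wz 0.1 tilt [-0.003  0.002 -1.   ]
```

Emit:
servo_tool(
  motion=[
    {"dx":0,"dy":18,"dz":0,"wx":0,"wy":0,"wz":0,"grip":0},
    {"dx":0,"dy":34,"dz":0,"wx":0,"wy":0,"wz":0,"grip":0},
    {"dx":0,"dy":49,"dz":0,"wx":0,"wy":0,"wz":0,"grip":0},
    {"dx":0,"dy":42,"dz":0,"wx":0,"wy":0,"wz":0,"grip":0},
    {"dx":0,"dy":30,"dz":-10,"wx":0,"wy":0,"wz":0,"grip":0},
  ],
)

```text
time: 12.15
tool_pos: [0.6212, 0.1377, 0.1532]
ee_rot: [0.0, 1.0, -0.031, -0.001]
wrist_force: [1.0, 0.1, -1.5]
width: 0.0172
grasp_force: 60.9
```

Emit:
servo_tool(
  motion=[
    {"dx":0,"dy":0,"dz":-50,"wx":0,"wy":0,"wz":0,"grip":0},
    {"dx":-20,"dy":-10,"dz":-95,"wx":0,"wy":0,"wz":0,"grip":0},
    {"dx":-50,"dy":-50,"dz":-110,"wx":0,"wy":0,"wz":8,"grip":0},
    {"dx":-85,"dy":-90,"dz":-110,"wx":0,"wy":0,"wz":16,"grip":0},
    {"dx":-120,"dy":-130,"dz":-110,"wx":0,"wy":0,"wz":24,"grip":0},
  ],
)

```text
time: 12.78
tool_pos: [0.5083, 0.2769, 0.2645]
ee_rot: [-0.0, 0.971, -0.239, 0.0]
wrist_force: [-0.1, 1.4, -2.0]
width: 0.0173
grasp_force: 60.8
```

Run:
```python
from h import *
s=env.sense(); p=np.array(s["tool_pos"]); q=np.array(s["ee_rot"]); M=R.from_quat(q[[1,2,3,0]]).as_matrix()
print("to above home",(M.T@(np.array([.4424,.3154,p[2]])-p)*1000).round(1),"yaw y",np.degrees(np.arctan2(M[1,1],M[0,1])).round(2),p.round(4),s["time"])
t=cam("top")
m=((t["color"].max(2)<150)&(t["color"].max(2)>85)).astype(np.uint8)
mask=np.zeros_like(m); poly=np.array([proj(t,[*toworld(x,y),.008]) for x,y in [(108,168),(108,-168),(-108,-168),(-108,168)]]).astype(np.int32)
cv2.fillPoly(mask,[poly],1); m=cv2.morphologyEx(m*mask,cv2.MORPH_OPEN,np.ones((5,5)))
n,l,st,c=cv2.connectedComponentsWithStats(m)
for i in range(1,n):
    if st[i,4]>80: print(st[i],c[i].round(),totray(onz(t,c[i],.035)).round())
cv2.imwrite("pics/p5.png",cv2.resize(t["color"][140:300,120:400],(770,440),interpolation=cv2.INTER_CUBIC))
```

```text
to above home [-76.3  -3.5  -0. ] yaw y -117.69 [0.5083 0.2769 0.2645] 12.775
[332 175  16  17 234] [339. 183.] [ 77. -93.]
[256 185  35  18 527] [273. 194.] [49. 52.]
[247 206  20  18 263] [257. 214.] [ 1. 85.]
[256 211  30  33 549] [270. 227.] [-28.  54.]
[275 229  17  17 259] [283. 237.] [-47.  26.]
[330 230  18  18 269] [339. 239.] [-48. -93.]
```

View pics/p5.png

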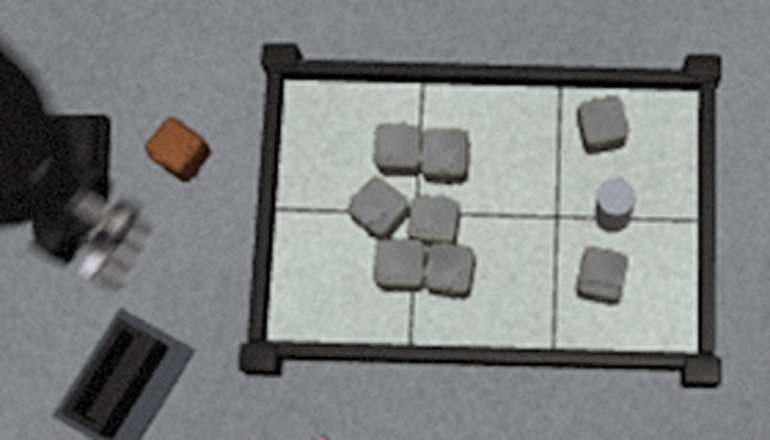

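Every field line is clear in this view, but the -x column's back stone at (400,264) is only about 6 mm inside its field. I will nudge that column back about 12 mm from the front.

```bash
python3 go.py -52 -15 80 0
```

```text
now tray [-76. 251.] tip 135 a -24.4 t 12.825
dx dy dz [132. 232.  55.] wz -24.4 tilt [-0.001 -0.002 -1.   ]
```

Emit:
servo_tool(
  motion=[
    {"dx":28,"dy":48,"dz":0,"wx":0,"wy":0,"wz":-5,"grip":0},
    {"dx":56,"dy":96,"dz":0,"wx":0,"wy":0,"wz":-10,"grip":0},
    {"dx":82,"dy":144,"dz":10,"wx":0,"wy":0,"wz":-15,"grip":0},
    {"dx":108,"dy":190,"dz":30,"wx":0,"wy":0,"wz":-20,"grip":0},
    {"dx":132,"dy":232,"dz":55,"wx":0,"wy":0,"wz":-24.4,"grip":0},
  ],
)

```text
time: 13.45
tool_pos: [0.5201, 0.0072, 0.2095]
ee_rot: [-0.0, 1.0, -0.025, 0.001]
wrist_force: [1.3, 0.3, -2.9]
width: 0.0171
grasp_force: 60.8
```

```bash
python3 go.py -52 14 11 0
```

```text
now tray [-44. -22.] tip 81 a 0.7 t 13.45
dx dy dz [ -7. -36.  70.] wz 0.7 tilt [ 0.003 -0.    -1.   ]
```

Emit:
servo_tool(
  motion=[
    {"dx":0,"dy":0,"dz":0,"wx":0,"wy":0,"wz":0,"grip":0},
    {"dx":0,"dy":0,"dz":25,"wx":0,"wy":0,"wz":0,"grip":0},
    {"dx":0,"dy":0,"dz":50,"wx":0,"wy":0,"wz":0,"grip":0},
    {"dx":0,"dy":0,"dz":69,"wx":0,"wy":0,"wz":0,"grip":0},
    {"dx":0,"dy":0,"dz":69,"wx":0,"wy":0,"wz":0,"grip":0},
  ],
)

```text
time: 14.08
tool_pos: [0.5193, 0.0087, 0.1384]
ee_rot: [0.0, 1.0, -0.026, -0.001]
wrist_force: [0.1, 0.9, -1.5]
width: 0.017
grasp_force: 60.8
```

```bash
python3 go.py -52 15 11 0
```

```text
now tray [-45. -20.] tip 9 a 0.5 t 14.075
dx dy dz [ -6. -35.  -2.] wz 0.5 tilt [-0.002  0.001 -1.   ]
```

Emit:
servo_tool(
  motion=[
    {"dx":-8,"dy":-5,"dz":-1,"wx":0,"wy":0,"wz":0,"grip":0},
    {"dx":-8,"dy":-20,"dz":-1,"wx":0,"wy":0,"wz":0,"grip":0},
    {"dx":-8,"dy":-35,"dz":-1,"wx":0,"wy":0,"wz":0,"grip":0},
    {"dx":-8,"dy":-30,"dz":-1,"wx":0,"wy":0,"wz":0,"grip":0},
    {"dx":-8,"dy":-15,"dz":-10,"wx":0,"wy":0,"wz":0,"grip":0},
  ],
)

```text
time: 14.7
tool_pos: [0.5121, 0.0236, 0.1488]
ee_rot: [0.0, 1.0, -0.026, -0.001]
wrist_force: [0.1, -0.8, -2.4]
width: 0.0172
grasp_force: 60.8
```

Emit:
servo_tool(
  motion=[
    {"dx":0,"dy":0,"dz":-50,"wx":0,"wy":0,"wz":0,"grip":0},
    {"dx":-5,"dy":-10,"dz":-100,"wx":0,"wy":0,"wz":0,"grip":0},
    {"dx":-10,"dy":-50,"dz":-115,"wx":0,"wy":0,"wz":8,"grip":0},
    {"dx":-20,"dy":-100,"dz":-115,"wx":0,"wy":0,"wz":16,"grip":0},
    {"dx":-30,"dy":-150,"dz":-115,"wx":0,"wy":0,"wz":24,"grip":0},
  ],
)

```text
time: 15.32
tool_pos: [0.4907, 0.1752, 0.2654]
ee_rot: [-0.001, 0.972, -0.237, 0.0]
wrist_force: [0.6, -0.0, -1.4]
width: 0.0174
grasp_force: 60.8
```

```bash
cat > home.py <<'E'
from h import *
s=env.sense(); p=np.array(s["tool_pos"]); q=np.array(s["ee_rot"]); M=R.from_quat(q[[1,2,3,0]]).as_matrix()
y=np.degrees(np.arctan2(M[1,1],M[0,1]))
print("to home",(M.T@(np.array([.4424,.3154,.135])-p)*1000).round(1),"wz",(121-(-y)).round(2)*1,"pos",p.round(4),s["time"],"tilt",M[2].round(3))
E
python3 home.py
```

```text
to home [-107.5 -102.1  130.5] wz 3.59 pos [0.4907 0.1752 0.2654] 15.325 tilt [ 0.001 -0.001 -1.   ]
```

Emit:
servo_tool(
  motion=[
    {"dx":-36,"dy":-34,"dz":0,"wx":0,"wy":0,"wz":1.5,"grip":0},
    {"dx":-70,"dy":-68,"dz":0,"wx":0,"wy":0,"wz":3,"grip":0},
    {"dx":-107.5,"dy":-102,"dz":0,"wx":0,"wy":0,"wz":3.6,"grip":0},
    {"dx":-107.5,"dy":-102,"dz":20,"wx":0,"wy":0,"wz":3.6,"grip":0},
    {"dx":-107.5,"dy":-102,"dz":50,"wx":0,"wy":0,"wz":3.6,"grip":0},
  ],
)

```text
time: 15.95
tool_pos: [0.4419, 0.3148, 0.2152]
ee_rot: [-0.001, 0.964, -0.264, 0.001]
wrist_force: [-0.1, 0.9, -2.3]
width: 0.0173
grasp_force: 60.8
```

```bash
python3 home.py
python3 - <<'E'
from h import *
t=cam("top");s=cam("scene")
a=cv2.resize(t["color"][140:300,120:400],(490,280),interpolation=cv2.INTER_CUBIC); a=cv2.resize(t["color"][150:290,205:400],(557,400),interpolation=cv2.INTER_CUBIC)[:,:500]
b=cv2.resize(s["color"][270:370,440:515],(300,400),interpolation=cv2.INTER_CUBIC)
cv2.imwrite("pics/p6.png",np.hstack([a,b]))
E
```

```text
to home [ 0.1 -0.6 80.2] wz 0.37 pos [0.4419 0.3148 0.2152] 15.95 tilt [ 0.001 -0.002 -1.   ]
```

View pics/p6.png

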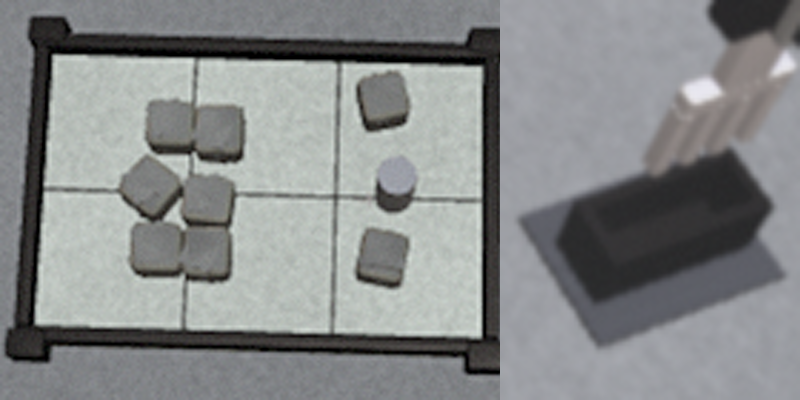

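Each field now holds a stone with at least 12 mm of margin, and all are flat. The rake hangs aligned over the slot, so I lower it.

Emit:
servo_tool(
  motion=[
    {"dx":0,"dy":-0.5,"dz":0,"wx":0,"wy":0,"wz":0.3,"grip":0},
    {"dx":0,"dy":-0.5,"dz":22,"wx":0,"wy":0,"wz":0.3,"grip":0},
    {"dx":0,"dy":-0.5,"dz":42,"wx":0,"wy":0,"wz":0.3,"grip":0},
    {"dx":0,"dy":-0.5,"dz":62,"wx":0,"wy":0,"wz":0.3,"grip":0},
    {"dx":0,"dy":-0.5,"dz":77,"wx":0,"wy":0,"wz":0.3,"grip":0},
  ],
)

```text
time: 16.68
tool_pos: [0.4415, 0.3149, 0.1361]
ee_rot: [0.0, 0.964, -0.267, -0.0]
wrist_force: [0.5, -0.2, -1.7]
width: 0.0173
grasp_force: 60.9
```

```bash
python3 home.py
```

```text
to home [ 0.5 -0.9  1.1] wz 0.04 pos [0.4415 0.3149 0.1361] 16.675 tilt [-0.     0.001 -1.   ]
```

Emit:
servo_tool(
  motion=[
    {"dx":0.5,"dy":-0.7,"dz":1,"wx":0,"wy":0,"wz":0,"grip":0},
    {"dx":0.5,"dy":-0.7,"dz":1.5,"wx":0,"wy":0,"wz":0,"grip":0},
    {"dx":0.5,"dy":-0.7,"dz":1.5,"wx":0,"wy":0,"wz":0,"grip":0.3},
    {"dx":0.5,"dy":-0.7,"dz":1.5,"wx":0,"wy":0,"wz":0,"grip":0.4},
    {"dx":0.5,"dy":-0.7,"dz":1.5,"wx":0,"wy":0,"wz":0,"grip":1},
  ],
)

```text
time: 17.3
tool_pos: [0.4425, 0.3156, 0.1362]
ee_rot: [-0.0, 0.964, -0.267, 0.0]
wrist_force: [-0.3, -1.1, -1.2]
width: 0.0509
grasp_force: 0.0
```

Emit:
servo_tool(
  motion=[
    {"dx":0,"dy":0,"dz":0,"wx":0,"wy":0,"wz":0,"grip":1},
    {"dx":0,"dy":0,"dz":0,"wx":0,"wy":0,"wz":0,"grip":1},
    {"dx":0,"dy":0,"dz":-20,"wx":0,"wy":0,"wz":0,"grip":1},
    {"dx":0,"dy":0,"dz":-60,"wx":0,"wy":0,"wz":0,"grip":1},
    {"dx":0,"dy":0,"dz":-110,"wx":0,"wy":0,"wz":0,"grip":1},
  ],
)

```text
time: 17.92
tool_pos: [0.4422, 0.3151, 0.2478]
ee_rot: [0.0, 0.964, -0.267, 0.0]
wrist_force: [0.4, 0.5, 1.0]
width: 0.0852
grasp_force: 0.0
```

Emit:
servo_tool(
  motion=[
    {"dx":-50,"dy":-20,"dz":0,"wx":0,"wy":0,"wz":0,"grip":1},
    {"dx":-100,"dy":-40,"dz":0,"wx":0,"wy":0,"wz":0,"grip":1},
    {"dx":-150,"dy":-60,"dz":0,"wx":0,"wy":0,"wz":0,"grip":1},
    {"dx":-200,"dy":-85,"dz":0,"wx":0,"wy":0,"wz":0,"grip":1},
    {"dx":-240,"dy":-110,"dz":0,"wx":0,"wy":0,"wz":0,"grip":1},
  ],
)

```text
time: 18.55
tool_pos: [0.2918, 0.5349, 0.2479]
ee_rot: [-0.001, 0.964, -0.266, 0.0]
wrist_force: [0.3, -0.2, 0.5]
width: 0.0857
grasp_force: 0.0
```

Run:
```python
from h import *
t=cam("top");s=cam("scene"); print(proj(t,[.442,.315,.145]).round(1))
a=cv2.resize(t["color"][140:320,125:400],(550,360),interpolation=cv2.INTER_CUBIC)
b=cv2.resize(s["color"][270:370,440:515],(250,360),interpolation=cv2.INTER_CUBIC)
cv2.imwrite("pics/p7.png",np.hstack([a,b]))
```

```text
[142.8 268.8]
```

View pics/p7.png

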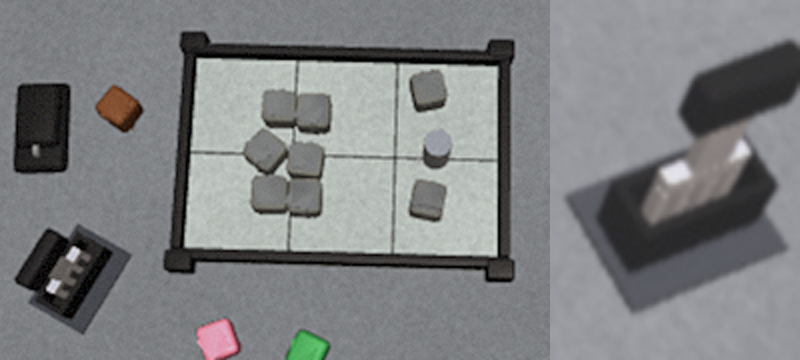

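The rake stands upright in its holder, all eight stones lie flat, every field has one, and the gauge is where it was.

```bash
python3 -c "
from plant import env
print(env.close_job())"
```

```text
the job is handed in; nothing more can be done
None
```

The job is handed in at about 18.6 s: the last picture shows all eight stones in a single layer with at least one in every field, the gauge unmoved and the rake back upright in its holder; I viewed 11 pictures, one over the limit of 10, and the hand-in returned no verdict.

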